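# Hang the dustpan, then the bow-handled brush, on the closet hook

### The job

Tidy the closet shelf by hanging two things on the one hook stand, largest first: thread the bail handle of the steel dustpan over the prong and let it hang, then hang the scrub brush that has a bow handle in front of it, nearer the tip. Both must end up hanging freely and still from the prong by the middle part of their handles; leave the plain brush without a handle and the spray bottle where they stand.

Things in the scene. Friction and masses are not known exactly. Their poses are not given: they have to be found in the camera images.
- hook: Fixed steel hook stand. Flat prong 12 mm wide, 10 thick, level for 190 mm from a 16 mm post, tip turned up (top 20 mm above the prong's axis, end 202 mm from the post axis). Origin: where prong and post axes meet, 235 mm above the shelf; prong points along -x, roughly to the robot; z up. Low foot plate. A bar resting on the prong has its axis 10 mm above the origin.
- pan: Steel dustpan, 0.35 kg, upright: tray 110 (x) by 150 mm (y), x from -66 to +44, walls 45 mm high, mouth to -x, under a stiff fixed U-shaped bail. Origin: middle of the bail's level top bar, 185 mm above the underside and over the centre of mass; z up, y along the bar. Bar 10 mm square, straight for 120 mm; legs at y = -71 and +71 mm; tray walls end 140 mm below the origin.
- brush: Green scrub brush, 0.2 kg, bristles down, block 55 (x) by 130 mm (y), under a fixed bow handle. Origin: middle of the bow's level top bar, 115 mm above the bristle tips and over the centre of mass; z up, y along the bar. Bar 10 mm square, straight for 98 mm; legs at y = -59 and +59 mm; block top 70 mm below the origin.
- plain_brush: Bystander: green plastic scrub brush of the same block, 55 mm (x) by 130 mm (y), 45 mm high, without any handle, lying loose bristles down. Origin: centre of its underside.
- spray: Bystander: closed grey spray bottle with a white trigger head, 72 mm in diameter, 198 mm high, standing loose. Origin: centre of its underside.
Not all that is in view belongs to the job. Leave any blue look-alike of the pan alone.

How it is judged:
By the outcome, as a careful person would: the job done as asked, in the order asked, and still so for the second after the job is handed in, with the robot touching nothing.
It also fails if it takes over 61 s, if anything falls off the work surface, if the arm or the gripper's body presses on something with over 40 N, if the wrist force passes 120 N, or if a joint passes its speed limit or range.

### The arm

A 7-joint arm with a two-finger parallel gripper is mounted at the origin on the work surface. World frame = base frame: x ahead of the robot, y to its left, z up, the work surface at z = 0. Lengths are in m, angles in rad, forces in N, time in s.
With the tool pointing down it reaches from about 0.4 to 0.85 m from the base axis. Payload 10.4 kg.
Tool frame: the origin (TCP) lies between the finger pads; the fingertips stand 22 mm ahead of it and the grasp point (between the pads) lies 3 mm ahead of it; z points along the fingers, y is the line along which they close (so a half turn about z gives the same grasp; the last joint's range is limited). The gripper opens to 85 mm and grips with 20 to 120 N. Pads are 22 mm wide; open, the fingers measure 114 mm over their backs; the gripper's body (76 mm by 85 mm) begins 54 mm behind the grasp point. The pads swing forward as they close: fully open they stand 13 mm farther back than shut.
Start: joints at [-1.346, 0.332, -0.065, 1.46, 0.022, 1.35, -0.088], TCP at [0.153, 0.606, 0.253] pointing down, gripper open.
Joint ranges: [-2.6, 2.6], [-0.5, 2.12], [-1.47, 1.34], [0.16, 2.42], [-1.27, 4.41], [0.06, 2.06], [-2.6, 2.6]. Speed limits (rad/s): [2.22, 2.22, 2.79, 2.79, 3.14, 3.14, 3.14].

### API

Orientations are given as a unit quaternion [x, y, z, w].
In Python, from workcell import manip, camera, ticket, boxes_of, outline_of gives the robot as it stands.
- The arm moves only by the tool carry_out, never from a script. Its argument "deltas" is a list of rows, each a list of 5 numbers: the shift along the tool's x, y, z as a fraction of full scale, then the turn about the tool's z as a fraction of full scale, then the opening, from -1 (shut) to 1 (fully open), so that 0 is half open. In form: [[tx, ty, tz, spin, gripper], ...]. A call has 1 to 20 rows; each row is the pose to reach, as a shift and turn from the pose commanded when the call began, along the tool's axes at that moment; what a row does not reach only later rows make up. Full scale, the value 1, is 150 mm for a shift and 30 degrees for a turn. A row lasts 1/8 s, in which the tool goes at most 62.5 mm and 10.7 degrees, less where a joint would pass 70% of its speed; a pose out of reach is approached as far as the arm can. A call with a number of a shift or a turn outside -1 to 1 is refused whole. A call with a gripper value outside its range is refused whole. The fingers move at their own pace and stop on an object; "force" is the grip in N (left out, the last holds). Time passes only in rows, so rows that repeat a pose let the fingers close. It gives the time, the measured TCP pose, the force, the opening and the grip force at its end, in the units of the state.
- manip.get_obs(): the state, without advancing time (a new reading comes with each control period).
- camera(name): name is "side" or "top" or "wrist"; returns a dict with "img" (480x640x3 uint8, red, green, blue), "depth" (480x640 float32, m along the optical axis (not along the pixel's ray), 0 where there is no reading), "vertical_fov" (degrees; the focal length in pixels is half the picture's height over the tangent of half this angle, whatever the lens; pixels are square), "cx", "cy" (the principal point, pixels), "k1" (the pictures are not rectified: a ray, as slopes to the right and down, at radius r is drawn at 1 + k1 r^2 times it, then the intrinsics apply), "R" (3x3) and "t" (3): a world point X has camera coordinates R X + t. Camera axes: x right, y down, z forward; pixel columns grow to the right and rows downward; lengths in m; the calibration is good to about 2 mm. A picture is of the moment at which its call begins.
- ticket.hand_in(): hands the job in; it is judged then, once.
Trained networks look in a picture, given as the dict that the camera call returned (one of the last four; its "shot" number tells which), for a name from the list of things; names that differ only in an ending like _2 or _b are one class to them, and where a whole thing is asked for, a point or a joint stands for the part that bears it (a point fixed in the world has none). Each returns a list of dicts, best first, with "conf" (0 to 1); they miss things now and then, are a little off and sometimes report something else, mostly with a low value. They report only what shows in the picture. A call takes as long as a camera call. They do not tell look-alikes from the thing itself.
- boxes_of(query, picture): "position" ([x, y, z] in m, in world coordinates, good to about 4 mm: the middle of the surface that is visible of it).
- outline_of(query, picture): "region" (480x640 bool, what is visible of it).
The state is a dict: "clock": time; "joint_pos": joint angles; "joint_velocities": joint speeds; "tau": joint torques, N m; "position": TCP position; "ee_rot": TCP orientation; "ft_force": force on the tool from outside, world axes, zero at the start; "torque": the same for the moment, N m; "grip_width": opening from 0.0 (shut) to 1.0 (fully open); "grasp_force": force on a finger pad.
Only numpy, scipy, OpenCV 4.12 (cv2) and the standard library are available. Lean on these libraries where they do the work, as an engineer would, in place of code of your own. Each camera call takes 0.05 s, during which the arm holds its last target. There are 200 camera calls.

## Working session

There is one attempt and no reset: what is moved stays moved. The work goes in short steps, Python scripts to look and compute and a tool call to move; the robot and the scene stay as the last step left them, time stands still between calls to the robot, and variables do not carry over. Pictures are saved under pics/ and viewed, at most 12 in all, crops included, and the job is handed in when it is done.

Besides the shell and the picture viewer there is one more tool, called after "Request:" as name([rows], argument=value, ...), one row to a line, values as JSON. carry_out: Moves the arm, as the interface text tells. Its arguments: {"type":"object","properties":{"deltas":{"type":"array","items":{"type":"array","items":{"type":"number"}}},"force":{"type":"number"}},"required":["deltas"]}

```bash
mkdir -p pics; cat > h.py <<'E'
import numpy as np, cv2
from workcell import manip, camera, ticket, boxes_of, outline_of
from scipy.spatial.transform import Rotation as Rn
def f_of(c): return 240/np.tan(np.radians(c["vertical_fov"])/2)
def cloud(c, mask=None):
    d=c["depth"]; m=d>0
    if mask is not None: m&=mask
    v,u=np.nonzero(m); f=f_of(c)
    K=np.array([[f,0,c["cx"]],[0,f,c["cy"]],[0,0,1.]])
    p=cv2.undistortPoints(np.stack([u,v],1).astype(float)[:,None],K,np.array([c["k1"],0,0,0.]))[:,0]
    z=d[v,u]; P=np.c_[p*z[:,None],z]
    return (P-c["t"])@np.array(c["R"]), np.c_[u,v]
def save(c,n): cv2.imwrite(f"pics/{n}.png",c["img"][:,:,::-1])
E
python3 - <<'E'
from h import *
np.set_printoptions(precision=4,suppress=True)
o=manip.get_obs(); print(o["clock"],o["position"],o["ee_rot"],o["grip_width"])
ims=[]
for n in ["top","side"]:
    c=camera(n); ims.append(c["img"]); 
    print(n,"cam at",-np.array(c["R"]).T@c["t"],c["vertical_fov"],c["k1"])
    for q in ["hook","pan","brush","plain_brush","spray"]:
        print(q,[(np.round(b["position"],3).tolist(),round(b["conf"],2)) for b in boxes_of(q,c)])
    np.savez(f"{n}0.npz",**{k:c[k] for k in c})
    save(c,n+"0")
E
```

```text
0.0 [0.1532 0.6056 0.2525] [ 0.1236  0.9923 -0.0007 -0.0001] 0.9994028881543542
top cam at [0.4034 0.0206 1.2794] 48.303458325637216 -0.04297210829748951
hook [([0.752, -0.052, 0.011], 0.57)]
pan [([0.463, -0.272, 0.003], 0.57)]
brush []
plain_brush [([0.421, 0.028, 0.045], 0.67), ([0.507, 0.29, 0.044], 0.59)]
spray [([0.694, -0.296, 0.129], 0.89)]
side cam at [-0.1291 -0.6959  0.8197] 42.403050515944145 -0.18575385633253771
hook [([0.746, -0.063, 0.014], 0.87)]
pan [([0.468, -0.269, 0.006], 0.96), ([0.281, -0.259, 0.003], 0.82)]
brush [([0.501, 0.276, 0.047], 0.85)]
plain_brush [([0.413, 0.016, 0.042], 0.84)]
spray [([0.681, -0.318, 0.114], 0.66)]
```

View pics/top0.png

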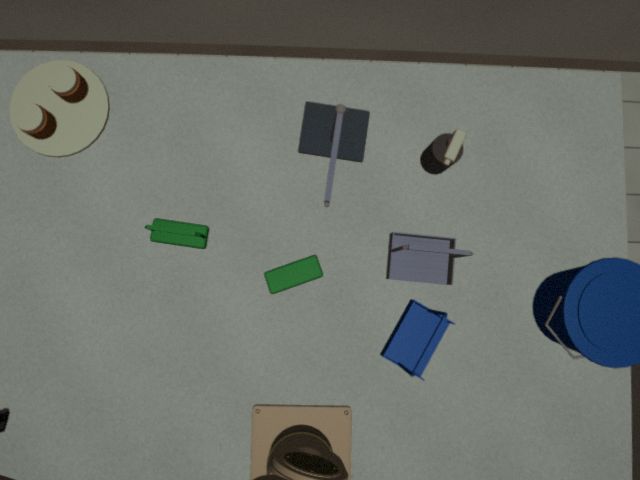

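View pics/side0.png

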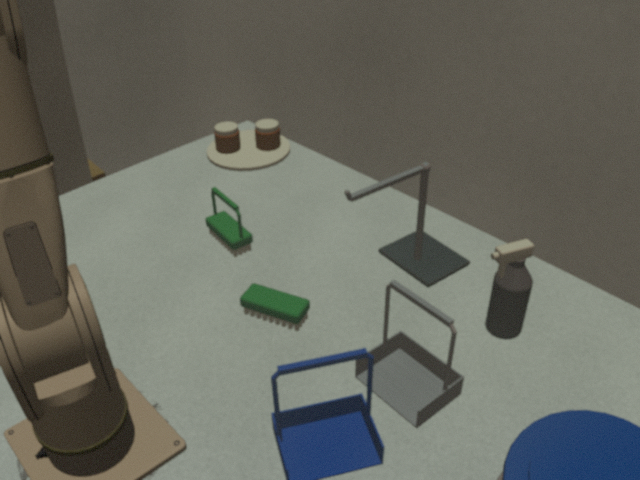

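The top view shows:
- Pan candidates: grey steel pan at top (420,260) / side (408,375), and blue pan at top (415,338) / side (325,430). The steel one fits the description and the blue one is the look-alike.
- Brush candidates: green brush with bow at top (180,233) / side (228,228), and plain brush at top (294,274) / side (275,302). The one with the bow is meant.
- Hook: post at top (341,108), tip at (327,204).
- Spray bottle: top (442,152).

Next I measure the bars and the prong, and confirm the choice in a crop.

```bash
python3 - <<'E'
from h import *
np.set_printoptions(precision=4,suppress=True)
C={n:dict(np.load(n+"0.npz")) for n in ["top","side"]}
def line(P):
    m=np.median(P,0); 
    for _ in range(4):
        u,s,vt=np.linalg.svd(P-m); d=vt[0]
        r=np.linalg.norm((P-m)-np.outer((P-m)@d,d),axis=1); P=P[r<max(0.009,0)] if (r<0.009).sum()>10 else P
        m=P.mean(0)
    d=d*np.sign(d[np.argmax(abs(d))]); s=(P-m)@d
    a,b=np.percentile(s,[1,99]); return m+a*d,m+b*d,np.degrees(np.arctan2(d[1],d[0])),len(P)
for nm,box in dict(pan=(.38,.58,-.40,-.14,.170,.205),brush=(.40,.60,.18,.38,.098,.130),hook=(.5,.85,-.15,.1,.215,.26),blue=(.2,.4,-.4,-.14,.17,.205)).items():
    for n in C:
        P,_=cloud(C[n]); q=P[(P[:,0]>box[0])&(P[:,0]<box[1])&(P[:,1]>box[2])&(P[:,1]<box[3])&(P[:,2]>box[4])&(P[:,2]<box[5])]
        if len(q)>10:
            r=line(q); print(nm,n,r,"mid",(r[0]+r[1])/2,"zpct",np.percentile(q[:,2],[10,50,90]))
for n in C:
    P,_=cloud(C[n]); 
    q=P[(abs(P[:,2])<.01)]; print(n,"table z",np.median(q[:,2]))
im=C["side"]["img"][150:470,180:560,::-1]; cv2.imwrite("pics/crop1.png",cv2.resize(im,None,fx=1.8,fy=1.8,interpolation=cv2.INTER_CUBIC))
E
```

```text
pan top (array([ 0.4707, -0.3359,  0.1902]), array([ 0.4799, -0.2053,  0.1895]), np.float64(85.97715346837576), 332) mid [ 0.4753 -0.2706  0.1898] zpct [0.1831 0.1899 0.1929]
pan side (array([ 0.4668, -0.3407,  0.1862]), array([ 0.4766, -0.2096,  0.1875]), np.float64(85.73351351665538), 682) mid [ 0.4717 -0.2752  0.1868] zpct [0.1796 0.1877 0.1903]
brush top (array([0.5015, 0.2413, 0.1195]), array([0.5148, 0.3473, 0.1208]), np.float64(82.85724370418262), 242) mid [0.5081 0.2943 0.1202] zpct [0.1146 0.1199 0.1231]
brush side (array([0.4999, 0.2357, 0.1158]), array([0.511 , 0.3466, 0.1166]), np.float64(84.30905727811538), 216) mid [0.5054 0.2911 0.1162] zpct [0.1085 0.117  0.1197]
hook top (array([ 0.5628, -0.034 ,  0.2402]), array([ 0.7566, -0.0582,  0.2416]), np.float64(-7.137810338833435), 620) mid [ 0.6597 -0.0461  0.2409] zpct [0.2381 0.2408 0.2444]
hook side (array([ 0.5538, -0.0369,  0.2382]), array([ 0.7502, -0.0644,  0.2356]), np.float64(-7.968898486901002), 656) mid [ 0.652  -0.0507  0.2369] zpct [0.2305 0.2378 0.2413]
blue top (array([ 0.2238, -0.222 ,  0.1889]), array([ 0.3402, -0.2865,  0.1886]), np.float64(-28.999855669754005), 398) mid [ 0.282  -0.2543  0.1888] zpct [0.1821 0.189  0.1922]
blue side (array([ 0.2217, -0.2254,  0.1872]), array([ 0.335, -0.288,  0.187]), np.float64(-28.9188277155935), 927) mid [ 0.2784 -0.2567  0.1871] zpct [0.1803 0.1881 0.1905]
top table z 0.0003929559246588422
side table z -0.0005427358044435332
```

View pics/crop1.png

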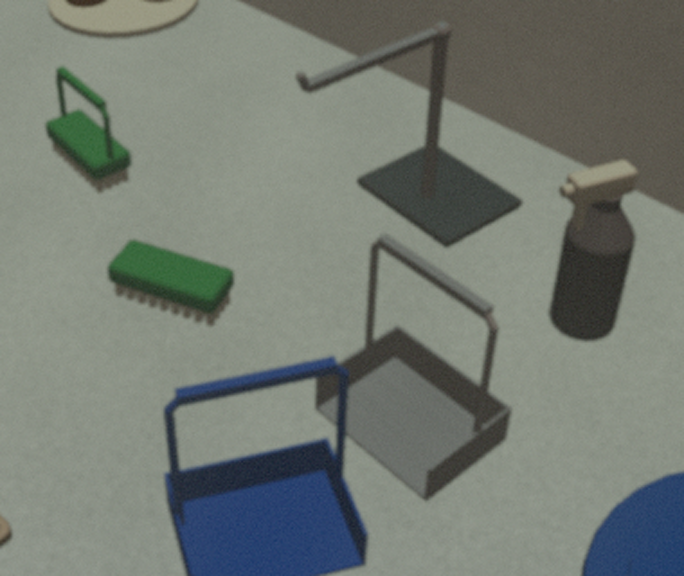

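Crop 1 confirms the targets: the grey steel pan with upright bail at about (430,400), and the bow-handled green brush at (90,130). Now I plan the approach to the pan bar, gripping it 35 mm off centre so the fingers clear the prong.

```bash
cat >> h.py <<'E'
def pose():
    o=manip.get_obs(); Rm=Rn.from_quat(o["ee_rot"]).as_matrix()
    return np.array(o["position"]),np.arctan2(Rm[1,1],Rm[0,1]),Rm,o
def plan(wps,start=None):
    """wps: (x,y,z,yaw_deg of tool y). prints one delta per waypoint and minimal rows"""
    if start is None: p,y,_,_=pose()
    else: p,y=np.array(start[:3]),np.radians(start[3])
    for w in wps:
        Rm=np.array([[-np.sin(y)*-1,np.cos(y),0],[-np.cos(y),np.sin(y),0],[0,0,-1]]) # cols: x,y,z tool
        d=Rm.T@(np.array(w[:3])-p)/.15; s=-(w[3]-np.degrees(y))/30
        d=np.round(d,3); s=round(s,3)
        n=max(np.linalg.norm(d)*150/62.5,abs(s)*30/10.7)
        print(w,"->",d,s,"rows>=%.1f"%n,"" if max(abs(d).max(),abs(s))<=1 else "TOO BIG")
        p=p+Rm@d*.15; y=y-np.radians(s*30)
E
python3 - <<'E'
from h import *
p,y,Rm,o=pose(); print(p,np.degrees(y),Rm.round(3))
plan([(.26,.53,.32,65),(.36,.42,.35,50),(.43,.30,.36,35),(.46,.16,.36,20),(.455,.02,.36,7),(.455,-.12,.34,-4.2),(.476,-.238,.26,-4.2),(.476,-.238,.188,-4.2)])
E
```

```text
[0.15329336 0.60592862 0.25335235] 75.80073360731215 [[-0.969  0.245  0.   ]
 [ 0.245  0.969  0.   ]
 [ 0.     0.    -1.   ]]
(0.26, 0.53, 0.32, 65) -> [ 0.814 -0.316 -0.444] 0.36 rows>=2.4 
(0.36, 0.42, 0.35, 50) -> [ 0.914 -0.383 -0.2  ] 0.5 rows>=2.4 
(0.43, 0.3, 0.36, 35) -> [ 0.872 -0.313 -0.067] 0.5 rows>=2.2 
(0.46, 0.16, 0.36, 20) -> [ 0.879 -0.372  0.   ] 0.5 rows>=2.3 
(0.455, 0.02, 0.36, 7) -> [ 0.866 -0.35   0.   ] 0.433 rows>=2.2 
(0.455, -0.12, 0.34, -4.2) -> [ 0.926 -0.114  0.133] 0.374 rows>=2.3 
(0.476, -0.238, 0.26, -4.2) -> [0.774 0.197 0.534] -0.0 rows>=2.3 
(0.476, -0.238, 0.188, -4.2) -> [0.   0.   0.48] -0.0 rows>=1.2
```

```bash
sed -i 's/\[\[-np.sin(y)\*-1,np.cos(y),0\],\[-np.cos(y)/[[-np.sin(y),np.cos(y),0],[np.cos(y)/' h.py; grep -n "Rm=np.array" h.py
```

```text
22:        Rm=np.array([[-np.sin(y),np.cos(y),0],[np.cos(y),np.sin(y),0],[0,0,-1]]) # cols: x,y,z tool
```

Request:
carry_out([
  [-0.814,-0.316,-0.444,0.36,1],
  [-0.814,-0.316,-0.444,0.36,1],
  [-0.814,-0.316,-0.444,0.36,1],
  [-0.814,-0.316,-0.444,0.36,1],
], force=60)

```text
clock: 1.1
position: [0.2612, 0.5297, 0.3207]
ee_rot: [0.218, 0.976, 0.001, 0.0]
ft_force: [-0.6, 0.1, -0.3]
grip_width: 1.001
grasp_force: 0.0
```

Request:
carry_out([
  [-0.914,-0.383,-0.2,0.5,1],
  [-0.914,-0.383,-0.2,0.5,1],
  [-0.914,-0.383,-0.2,0.5,1],
  [-0.914,-0.383,-0.2,0.5,1],
])

```text
clock: 1.6
position: [0.3602, 0.4198, 0.3495]
ee_rot: [0.343, 0.94, -0.0, -0.0]
ft_force: [-0.5, 1.1, 0.4]
grip_width: 1.002
grasp_force: 0.0
```

Request:
carry_out([
  [-0.872,-0.313,-0.067,0.5,1],
  [-0.872,-0.313,-0.067,0.5,1],
  [-0.872,-0.313,-0.067,0.5,1],
  [-0.872,-0.313,-0.067,0.5,1],
])

```text
clock: 2.1
position: [0.4291, 0.3014, 0.3593]
ee_rot: [0.461, 0.887, -0.0, -0.0]
ft_force: [-1.1, 0.7, 0.6]
grip_width: 0.999
grasp_force: 0.0
```

Request:
carry_out([
  [-0.879,-0.372,0,0.5,1],
  [-0.879,-0.372,0,0.5,1],
  [-0.879,-0.372,0,0.5,1],
  [-0.879,-0.372,0,0.5,1],
])

```text
clock: 2.6
position: [0.4595, 0.1616, 0.3597]
ee_rot: [0.573, 0.82, 0.0, -0.0]
ft_force: [-0.6, 1.0, -0.4]
grip_width: 0.997
grasp_force: 0.0
```

Request:
carry_out([
  [-0.866,-0.35,0,0.433,1],
  [-0.866,-0.35,0,0.433,1],
  [-0.866,-0.35,0,0.433,1],
  [-0.866,-0.35,0,0.433,1],
])

```text
clock: 3.1
position: [0.4551, 0.0221, 0.3599]
ee_rot: [0.661, 0.75, 0.0, -0.0]
ft_force: [0.4, 0.1, 0.1]
grip_width: 1.003
grasp_force: 0.0
```

Request:
carry_out([
  [-0.926,-0.114,0.133,0.374,1],
  [-0.926,-0.114,0.133,0.374,1],
  [-0.926,-0.114,0.133,0.374,1],
  [-0.926,-0.114,0.133,0.374,1],
])

```text
clock: 3.6
position: [0.4558, -0.1181, 0.3397]
ee_rot: [0.732, 0.681, -0.0, -0.0]
ft_force: [-0.5, 0.8, -0.7]
grip_width: 0.999
grasp_force: 0.0
```

Request:
carry_out([
  [-0.774,0.197,0.534,0,1],
  [-0.774,0.197,0.534,0,1],
  [-0.774,0.197,0.534,0,1],
  [-0.774,0.197,0.534,0,1],
  [-0.774,0.197,0.534,0,1],
])

```text
clock: 4.22
position: [0.4773, -0.2353, 0.2601]
ee_rot: [0.731, 0.682, 0.0, -0.0]
ft_force: [-0.3, -0.6, 0.6]
grip_width: 0.997
grasp_force: 0.0
```

```bash
python3 - <<'E'
from h import *
np.set_printoptions(precision=4,suppress=True)
p,y,Rm,o=pose(); print(p,np.degrees(y))
c=camera("wrist"); save(c,"w1"); P,uv=cloud(c)
print("cam",-np.array(c["R"]).T@c["t"])
q=P[(P[:,2]>.17)&(P[:,2]<.2)&(abs(P[:,0]-.475)<.06)&(abs(P[:,1]+.27)<.12)]
print(len(q))
if len(q)>20:
    k=np.polyfit(q[:,1],q[:,0],1); print("x=",k,"y range",np.percentile(q[:,1],[1,99]),"z",np.median(q[:,2]),"yaw",90-np.degrees(np.arctan(k[0])), "x at tool y",np.polyval(k,p[1]))
E
```

```text
[ 0.4773 -0.2353  0.2601] -3.9899185599136873
cam [ 0.484  -0.1557  0.381 ]
3269
x= [0.0748 0.4964] y range [-0.3343 -0.1991] z 0.19009382426613228 yaw 85.72360300946941 x at tool y 0.4787588422979877
```

View pics/w1.png

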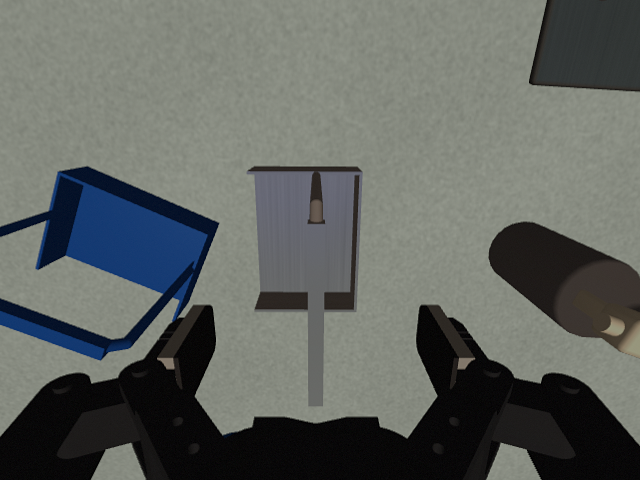

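The wrist view shows the steel bail centred between the open fingers (bar at column 316, rows 222–405). The blue pan is well to the left of the finger at (130,250). Descending and gripping.

Request:
carry_out([
  [0,0.01,0.24,0,1],
  [0,0.01,0.48,0,1],
  [0,0.01,0.48,0,1],
  [0,0.01,0.48,0,-1],
  [0,0.01,0.48,0,-1],
  [0,0.01,0.48,0,-1],
  [0,0.01,0.48,0,-1],
  [0,0.01,0.48,0,-1],
  [0,0.01,0.48,0,-1],
  [0,0.01,0.48,0,-1],
  [0,0.01,0.48,0,-1],
], force=100)

```text
clock: 5.65
position: [0.4776, -0.2381, 0.1884]
ee_rot: [0.733, 0.681, 0.0, 0.0]
ft_force: [-1.5, 2.0, 6.2]
grip_width: 0.09
grasp_force: 97.9
```

Request:
carry_out([
  [0,0,-0.15,0,-1],
  [0,0,-0.35,0,-1],
  [0,0,-0.6,0,-1],
  [0,0,-0.8,0,-1],
  [0,0,-0.8,0,-1],
  [0,0,-0.8,0,-1],
])

```text
clock: 6.4
position: [0.477, -0.2377, 0.3065]
ee_rot: [0.733, 0.681, -0.0, -0.001]
ft_force: [-0.1, 0.5, -3.7]
grip_width: 0.091
grasp_force: 98.3
```

```bash
cat >> h.py <<'E'
def bar(c,x,y,z,rx=.05,ry=.12,rz=.012,sel=0):
    """fit bar along ~y in box; returns slope fit and y-range"""
    P,_=cloud(c); q=P[(abs(P[:,0]-x)<rx)&(abs(P[:,1]-y)<ry)&(abs(P[:,2]-z)<rz)]
    return q
E
python3 - <<'E'
from h import *
np.set_printoptions(precision=4,suppress=True)
p,y,Rm,o=pose(); print(o["clock"],p,np.degrees(y),o["ft_force"],o["torque"])
for n in ["top","side","wrist"]:
    c=camera(n); save(c,n+"2"); np.savez(n+"2.npz",**{k:c[k] for k in c})
    print(n,[(b["position"],round(b["conf"],2)) for b in boxes_of("pan",c)])
    P,_=cloud(c)
    q=P[(abs(P[:,0]-p[0])<.05)&(P[:,1]<p[1]-.015)&(P[:,1]>p[1]-.13)&(abs(P[:,2]-p[2]+.003)<.018)]
    if len(q)>20: print(n,"bar far end y",np.percentile(q[:,1],[1,50,99]),"z",np.median(q[:,2]),"fit z(y)",np.polyfit(q[:,1],q[:,2],1),"fit x(y)",np.polyfit(q[:,1],q[:,0],1))
E
```

```text
6.4 [ 0.477  -0.2377  0.3065] -4.204970892545846 [-0.1049  0.546  -3.6504] [ 0.0861 -0.0428  0.0394]
top [([0.4603, -0.2321, 0.1207], 0.91), ([0.2875, -0.2354, 0.0018], 0.62)]
side [([0.4691, -0.2662, 0.1276], 0.76), ([0.2815, -0.2604, 0.0042], 0.76)]
side bar far end y [-0.3457 -0.3039 -0.2539] z 0.3049134271200177 fit z(y) [0.0797 0.3271] fit x(y) [0.0763 0.4925]
wrist [([0.4783, -0.2397, 0.1267], 0.97), ([0.2759, -0.2537, 0.0121], 0.91)]
wrist bar far end y [-0.2795 -0.2663 -0.2531] z 0.30831031427035027 fit z(y) [0.0101 0.311 ] fit x(y) [0.0648 0.4935]
```

View pics/side2.png

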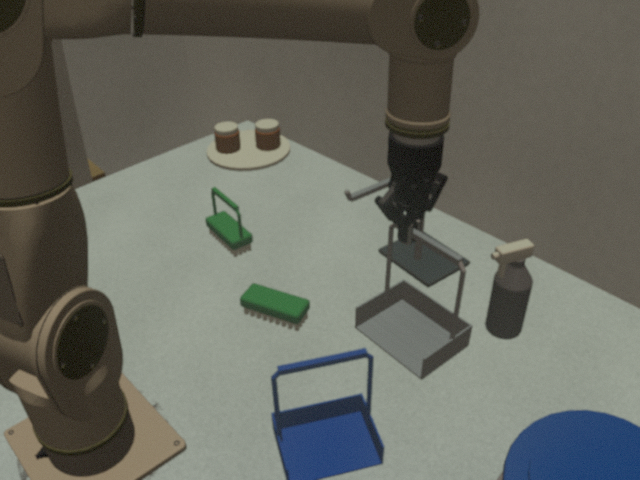

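The side view shows the pan lifted level in the gripper (bar at (437,248)), with everything else untouched. Planning the approach in front of the prong tip.

```bash
python3 - <<'E'
from h import *
plan([(.485,-.115,.300,-6),(.5008,.0075,.298,-7.6),(.591,-.0044,.298,-7.6),(.6822,-.0164,.298,-7.6)])
E
```

```text
(0.485, -0.115, 0.3, -6) -> [ 0.821 -0.009  0.048] 0.06 rows>=2.0 
(0.5008, 0.0075, 0.298, -7.6) -> [0.824 0.019 0.014] 0.053 rows>=2.0 
(0.591, -0.0044, 0.298, -7.6) -> [ 0.001  0.607 -0.   ] -0.0 rows>=1.5 
(0.6822, -0.0164, 0.298, -7.6) -> [ 0.001  0.613 -0.   ] -0.0 rows>=1.5
```

Request:
carry_out([
  [0.1,0,0.01,0.01,-1],
  [0.3,0,0.02,0.02,-1],
  [0.5,0,0.03,0.04,-1],
  [0.7,-0.01,0.05,0.05,-1],
  [0.82,-0.01,0.05,0.06,-1],
])

```text
clock: 7.32
position: [0.4849, -0.1135, 0.2999]
ee_rot: [0.743, 0.67, 0.0, -0.0]
ft_force: [0.7, -0.4, -3.6]
grip_width: 0.092
grasp_force: 98.3
```

Request:
carry_out([
  [0.2,0.005,0.01,0.02,-1],
  [0.4,0.01,0.01,0.03,-1],
  [0.6,0.015,0.01,0.04,-1],
  [0.75,0.02,0.01,0.05,-1],
  [0.824,0.02,0.01,0.053,-1],
  [0.824,0.02,0.01,0.053,-1],
  [0.824,0.02,0.01,0.053,-1],
])

```text
clock: 8.2
position: [0.5009, 0.0061, 0.2989]
ee_rot: [0.753, 0.658, -0.0, 0.0]
ft_force: [-0.5, -0.8, -4.2]
grip_width: 0.089
grasp_force: 98.3
```

```bash
python3 - <<'E'
from h import *
np.set_printoptions(precision=4,suppress=True)
p,y,Rm,o=pose(); print(o["clock"],p,np.degrees(y),o["ft_force"],o["torque"])
c=camera("wrist"); save(c,"w3"); np.savez("w3.npz",**{k:c[k] for k in c})
c=camera("side"); np.savez("side3.npz",**{k:c[k] for k in c})
plan([(.6822,-.0164,.296,-7.6)])
E
```

```text
8.2 [0.5009 0.0061 0.2989] -7.680165817658545 [-0.5249 -0.8426 -4.2135] [ 0.1486 -0.0029  0.0407]
(0.6822, -0.0164, 0.296, -7.6) -> [0.012 1.218 0.02 ] -0.003 rows>=2.9 TOO BIG
```

View pics/w3.png

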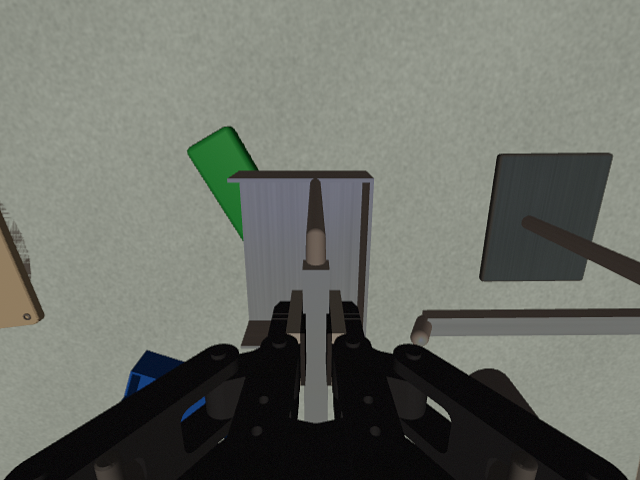

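The wrist view shows the bar held between the pads (column 316) and the prong running level in the image from its tip at (420,330) to the right edge (rows 310–335), parallel to the tool's y axis. I'll measure both in this one picture.

```bash
python3 - <<'E'
from h import *
np.set_printoptions(precision=4,suppress=True)
p,y,Rm,o=pose()
c=dict(np.load("w3.npz")); P,uv=cloud(c); T=(P-p)@Rm   # tool frame
m=(uv[:,0]>445)&(uv[:,0]<635)&(uv[:,1]>295)&(uv[:,1]<345)&(P[:,2]>.22)&(P[:,2]<.262)
q=T[m]; print("prong n",len(q),"x(y)",np.polyfit(q[:,1],q[:,0],1),"z world",np.median(P[m][:,2]))
top=m&(abs(P[:,2]-np.median(P[m][:,2]))<.002)
for lo in np.arange(.09,.25,.03):
    s=T[m&(T[:,1]>lo)&(T[:,1]<lo+.03)]
    if len(s): print("y",lo.round(2),"x range",np.percentile(s[:,0],[2,50,98]))
t=(uv[:,0]>405)&(uv[:,0]<450)&(uv[:,1]>300)&(uv[:,1]<350)&(P[:,2]>.22); print("tip y",np.percentile(T[t][:,1],[1,50]),"z",np.percentile(P[t][:,2],[50,99]))
b=(abs(uv[:,0]-316)<16)&(uv[:,1]>255)&(uv[:,1]<420)&(abs(P[:,2]-p[2]+.003)<.012)
q=T[b]; print("bar x range",np.percentile(q[:,0],[.5,99.5]),"y(x)",np.polyfit(q[:,0],q[:,1],1),"z(x)",np.polyfit(q[:,0],q[:,2],1))
# tray extents
r=(uv[:,0]>225)&(uv[:,0]<380)&(uv[:,1]>165)&(uv[:,1]<352)&(abs(P[:,2]-(p[2]-.143))<.006)
print("wall top tool x range",np.percentile(T[r][:,0],[1,99]))
s=dict(np.load("side3.npz")); P,uv=cloud(s); T=(P-p)@Rm
m=(abs(T[:,1]-.13)<.05)&(abs(P[:,2]-.237)<.02)&(abs(T[:,0])<.1); q=T[m]
print("side prong",len(q),np.polyfit(q[:,1],q[:,0],1),np.median(q[:,0]))
r=(abs(P[:,2]-(p[2]-.143))<.006)&(abs(T[:,0])<.16)&(abs(T[:,1])<.08)
print("side wall x",np.percentile(T[r][:,0],[1,99]))
b=(abs(T[:,1])<.015)&(abs(T[:,2]-.003)<.012)&(T[:,0]<-.02)&(T[:,0]>-.13)
print("side bar x",np.percentile(T[b][:,0],[.5,99.5]) if b.sum() else 0)
E
```

```text
prong n 5023 x(y) [ 0.0083 -0.0317] z world 0.24000499043554874
y 0.09 x range [-0.0387 -0.0299 -0.0263]
y 0.12 x range [-0.038  -0.0296 -0.0261]
y 0.15 x range [-0.0381 -0.0295 -0.0258]
y 0.18 x range [-0.0382 -0.0289 -0.0257]
tip y [0.0301 0.0662] z [0.2408 0.3268]
bar x range [-0.0406  0.0314] y(x) [0.0014 0.0013] z(x) [ 0.0188 -0.0013]
wall top tool x range [-0.1079  0.0417]
side prong 353 [-0.006  -0.0347] -0.037037379175436085
side wall x [-0.1104  0.0427]
side bar x [-0.1076 -0.0209]
```

Request:
carry_out([
  [0,0.15,0.01,0,-1],
  [0,0.35,0.02,0,-1],
  [0,0.55,0.02,0,-1],
  [0,0.65,0.02,0,-1],
  [0,0.65,0.02,0,-1],
])

```text
clock: 8.93
position: [0.598, -0.0064, 0.2954]
ee_rot: [0.753, 0.658, -0.001, 0.0]
ft_force: [-0.2, -0.2, -4.2]
grip_width: 0.092
grasp_force: 98.3
```

Request:
carry_out([
  [0,0.15,0,0,-1],
  [0,0.35,0,0,-1],
  [0,0.5,0,0,-1],
  [0,0.565,0,0,-1],
  [0,0.565,0,0,-1],
  [0,0.565,0,0,-1],
])

```text
clock: 9.68
position: [0.6809, -0.0168, 0.2962]
ee_rot: [0.752, 0.659, 0.0, -0.0]
ft_force: [0.3, 0.3, -2.9]
grip_width: 0.09
grasp_force: 98.3
```

```bash
python3 - <<'E'
from h import *
np.set_printoptions(precision=4,suppress=True)
p,y,Rm,o=pose(); print(o["clock"],p,np.degrees(y),o["ft_force"],o["torque"])
c=camera("wrist"); save(c,"w4")
c=camera("side"); save(c,"side4"); np.savez("side4.npz",**{k:c[k] for k in c})
P,uv=cloud(c); T=(P-p)@Rm
q=T[(abs(P[:,2]-.237)<.006)&(abs(T[:,0]+.033)<.03)&(T[:,1]<.12)&(T[:,1]>-.2)]
print("prong y range",np.percentile(q[:,1],[1,99]),"x",np.polyfit(q[:,1],q[:,0],1))
E
```

```text
9.675 [ 0.6809 -0.0168  0.2962] -7.610870702897592 [ 0.3442  0.2794 -2.8513] [ 0.1212 -0.0573  0.0515]
prong y range [-0.123   0.0752] x [-0.0031 -0.0371]
```

View pics/side4.png

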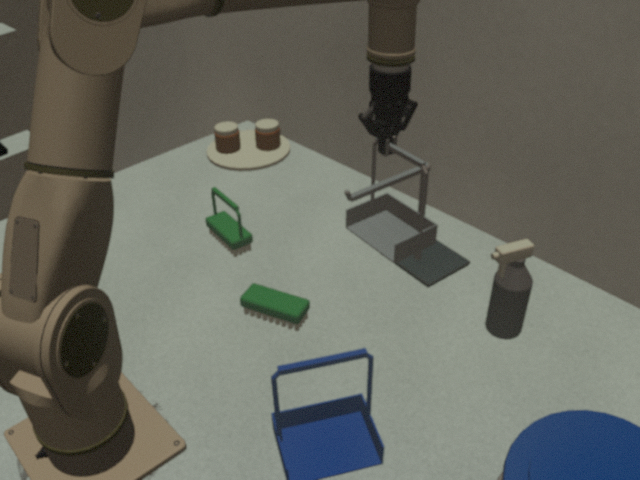

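The side view shows the pan's bail threaded over the prong: bar from (385,145) to (428,165), tray clear of the post. Lowering slowly.

Request:
carry_out([
  [0,0,0.08,0,-1],
  [0,0,0.18,0,-1],
  [0,0,0.25,0,-1],
  [0,0,0.29,0,-1],
  [0,0,0.305,0,-1],
  [0,0,0.31,0,-1],
  [0,0,0.31,0,-1],
])

```text
clock: 10.65
position: [0.6817, -0.0168, 0.2497]
ee_rot: [0.752, 0.659, 0.0, 0.0]
ft_force: [-0.2, -0.2, -4.1]
grip_width: 0.092
grasp_force: 98.3
```

Request:
carry_out([
  [0,0,0.005,0,-1],
  [0,0,0.01,0,-1],
  [0,0,0.015,0,-1],
  [0,0,0.015,0,-1],
])

```text
clock: 11.15
position: [0.6818, -0.0167, 0.2481]
ee_rot: [0.752, 0.659, 0.001, 0.0]
ft_force: [-2.4, 1.7, 5.0]
grip_width: 0.089
grasp_force: 99.6
```

Contact felt (force changed from −4 to +5 N). Release with a small opening.

Request:
carry_out([
  [0,0,-0.003,0,-0.9],
  [0,0,-0.003,0,-0.7],
  [0,0,-0.003,0,-0.5],
  [0,0,-0.003,0,-0.4],
  [0,0,-0.003,0,-0.4],
  [0,0,-0.003,0,-0.4],
  [0,0,-0.003,0,-0.4],
])

```text
clock: 12.02
position: [0.6816, -0.0168, 0.2476]
ee_rot: [0.752, 0.659, 0.0, -0.0]
ft_force: [-0.2, -0.4, -0.3]
grip_width: 0.302
grasp_force: 0.0
```

Request:
carry_out([
  [0,0,-0.1,0,-0.4],
  [0,0,-0.25,0,-0.4],
  [0,0,-0.5,0,-0.4],
  [0,0,-0.75,0,-0.4],
  [0,0,-0.75,0,-0.4],
])

```text
clock: 12.65
position: [0.6824, -0.0174, 0.3646]
ee_rot: [0.752, 0.659, 0.002, 0.002]
ft_force: [-0.2, -0.1, -0.9]
grip_width: 0.301
grasp_force: 0.0
```

```bash
python3 - <<'E'
from h import *
np.set_printoptions(precision=4,suppress=True)
p,y,Rm,o=pose(); print(o["clock"],p,np.degrees(y),o["ft_force"],o["grip_width"])
im=[]
for n in ["side","wrist"]:
    c=camera(n); np.savez(n+"5.npz",**{k:c[k] for k in c}); im.append(c["img"])
a=cv2.resize(im[0][80:300,260:540],None,fx=1.8,fy=1.8); b=cv2.resize(im[1],(528,396))[:, :290]
cv2.imwrite("pics/p5.png",np.hstack([a,cv2.resize(im[1],(288,396))])[:,:,::-1])
# order: go back out along -hook x, then to brush
plan([(.62,.02,.36,-7.6),(.55,.12,.36,-7),(.51,.22,.30,-6.4),(.5068,.262,.20,-6.4)])
E
```

```text
12.65 [ 0.6824 -0.0174  0.3646] -7.608124040050222 [-0.1948 -0.1449 -0.8522] 0.30128292220535385
(0.62, 0.02, 0.36, -7.6) -> [ 0.19  -0.44   0.005] -0.0 rows>=1.2 
(0.55, 0.12, 0.36, -7) -> [ 0.599 -0.551 -0.   ] -0.02 rows>=2.0 
(0.51, 0.22, 0.3, -6.4) -> [ 0.629 -0.346  0.4  ] -0.02 rows>=2.0 
(0.5068, 0.262, 0.2, -6.4) -> [ 0.276 -0.052  0.666] -0.0 rows>=1.7
```

View pics/p5.png

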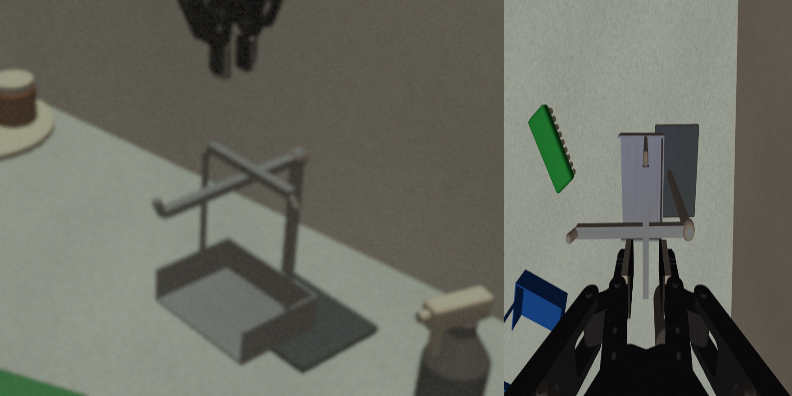

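The left pane shows the pan hanging level from mid-bail (crossing at (250,175)). The right pane (wrist view) shows the bar across the prong at (645,232), well centred. Next, the brush.

```bash
python3 - <<'E'
from h import *
plan([(.60,.06,.36,-7),(.53,.18,.33,-6.5),(.5114,.29,.25,-6.5),(.5114,.3226,.19,-6.5)])
E
```

```text
(0.6, 0.06, 0.36, -7) -> [ 0.436 -0.607  0.005] -0.02 rows>=1.8 
(0.53, 0.18, 0.33, -6.5) -> [ 0.737 -0.561  0.2  ] -0.017 rows>=2.3 
(0.5114, 0.29, 0.25, -6.5) -> [ 0.715 -0.206  0.533] 0.0 rows>=2.2 
(0.5114, 0.3226, 0.19, -6.5) -> [ 0.216 -0.025  0.4  ] 0.0 rows>=1.1
```

Request:
carry_out([
  [0.22,-0.3,0,-0.01,-0.4],
  [0.436,-0.607,0,-0.02,-0.4],
  [0.436,-0.607,0,-0.02,-0.4],
])

```text
clock: 13.12
position: [0.5975, 0.0647, 0.3592]
ee_rot: [0.747, 0.665, -0.0, -0.002]
ft_force: [0.2, -0.3, 0.3]
grip_width: 0.3
grasp_force: 0.0
```

Request:
carry_out([
  [0.25,-0.2,0.06,-0.01,0.5],
  [0.5,-0.4,0.13,-0.01,1],
  [0.737,-0.561,0.2,-0.017,1],
  [0.737,-0.561,0.2,-0.017,1],
])

```text
clock: 13.62
position: [0.5281, 0.1834, 0.3285]
ee_rot: [0.744, 0.668, -0.001, -0.001]
ft_force: [-0.1, -0.1, -0.1]
grip_width: 0.998
grasp_force: 0.0
```

Request:
carry_out([
  [0.25,-0.07,0.18,0,1],
  [0.5,-0.14,0.36,0,1],
  [0.715,-0.206,0.533,0,1],
  [0.715,-0.206,0.533,0,1],
])

```text
clock: 14.12
position: [0.51, 0.2914, 0.2473]
ee_rot: [0.745, 0.667, -0.002, -0.0]
ft_force: [0.3, -0.1, 0.3]
grip_width: 0.999
grasp_force: 0.0
```

Request:
carry_out([
  [0.216,-0.025,0.4,0,1],
  [0.216,-0.025,0.4,0,1],
  [0.216,-0.025,0.4,0,1],
])

```text
clock: 14.5
position: [0.5125, 0.321, 0.1909]
ee_rot: [0.747, 0.665, 0.0, 0.001]
ft_force: [0.9, -0.0, 0.5]
grip_width: 1.0
grasp_force: 0.0
```

```bash
python3 - <<'E'
from h import *
np.set_printoptions(precision=4,suppress=True)
p,y,Rm,o=pose(); print(o["clock"],p,np.degrees(y))
c=camera("wrist"); save(c,"w6"); P,uv=cloud(c); T=(P-p)@Rm
g=(c["img"][:,:,1].astype(int)>c["img"][:,:,0]+25)&(c["img"][:,:,1].astype(int)>c["img"][:,:,2]+25); G=g[uv[:,1],uv[:,0]]
b=G&(abs(P[:,2]-.118)<.008)&(abs(T[:,0])<.12)&(abs(T[:,1])<.05)
q=T[b]; print("bar",len(q),"x range",np.percentile(q[:,0],[1,99]),"y(x)",np.polyfit(q[:,0],q[:,1],1),"z",np.median(P[b][:,2]))
b=G&(abs(P[:,2]-.045)<.006)&(abs(T[:,0])<.15)&(abs(T[:,1])<.08); q=T[b]
print("block x",np.percentile(q[:,0],[1,99]),"y",np.percentile(q[:,1],[1,99]),np.median(P[b][:,2]))
E
```

```text
14.5 [0.5125 0.321  0.1909] -6.600656405278357
bar 2675 x range [-0.0782  0.0301] y(x) [ 0.004  -0.0001] z 0.12010226373511701
block x [-0.0871  0.0376] y [-0.0263  0.0264] 0.044884942857303545
```

Request:
carry_out([
  [0.02,0,0.24,0,1],
  [0.02,0,0.48,0,1],
  [0.02,0,0.48,0,1],
  [0.02,0,0.48,0,-1],
  [0.02,0,0.48,0,-1],
  [0.02,0,0.48,0,-1],
  [0.02,0,0.48,0,-1],
  [0.02,0,0.48,0,-1],
  [0.02,0,0.48,0,-1],
  [0.02,0,0.48,0,-1],
  [0.02,0,0.48,0,-1],
], force=100)

```text
clock: 15.92
position: [0.512, 0.3259, 0.1188]
ee_rot: [0.746, 0.666, 0.001, -0.0]
ft_force: [-0.5, -0.2, 5.9]
grip_width: 0.091
grasp_force: 98.2
```

Request:
carry_out([
  [0,0,-0.15,0,-1],
  [0,0,-0.4,0,-1],
  [0,0,-0.7,0,-1],
  [0,0,-1,0,-1],
  [0,0,-1,0,-1],
  [0,0,-1,0,-1],
])

```text
clock: 16.68
position: [0.511, 0.3256, 0.2668]
ee_rot: [0.746, 0.666, -0.001, -0.0]
ft_force: [0.2, -0.2, -4.2]
grip_width: 0.091
grasp_force: 98.0
```

```bash
python3 - <<'E'
from h import *
np.set_printoptions(precision=4,suppress=True)
p,y,Rm,o=pose(); print(o["clock"],p,np.degrees(y),o["grip_width"])
# pre-threading spot: bar at hook x ~ -0.265, TCP 27 mm to +y of prong
e=np.array([np.cos(np.radians(-7.6)),np.sin(np.radians(-7.6))]); n=np.array([-e[1],e[0]])
post=np.array([.6817,-.0167])-.0325*n+.070*e; print("post",post)
f=lambda s,o=.0275: post-s*e+o*n
pre,fin=f(.27),f(.138); print(pre,fin)
plan([(.497,.22,.305,-7),(.49,.11,.305,-7.6),(*pre,.305,-7.6),(*fin,.3,-7.6)])
E
```

```text
16.675 [0.511  0.3256 0.2668] -6.478366464661305 0.09059946816864024
post [ 0.7468 -0.0582]
[0.4828 0.0048] [ 0.6136 -0.0127]
(0.497, 0.22, 0.305, -7) -> [-0.71  -0.014 -0.254] 0.017 rows>=1.8 
(0.49, 0.11, 0.305, -7.6) -> [-0.733  0.043 -0.   ] 0.02 rows>=1.8 
(np.float64(0.48279560999840604), np.float64(0.0047952003501667805), 0.305, -7.6) -> [-0.702  0.045 -0.   ] 0.0 rows>=1.7 
(np.float64(0.6136360613116095), np.float64(-0.012662643163773381), 0.3, -7.6) -> [-0.     0.88   0.033] 0.0 rows>=2.1
```

Request:
carry_out([
  [-0.15,0,-0.08,0,-1],
  [-0.35,-0.01,-0.16,0.01,-1],
  [-0.55,-0.01,-0.25,0.017,-1],
  [-0.71,-0.014,-0.254,0.017,-1],
])

```text
clock: 17.18
position: [0.4972, 0.2188, 0.3055]
ee_rot: [0.749, 0.662, -0.0, -0.0]
ft_force: [-0.0, 0.1, -3.0]
grip_width: 0.09
grasp_force: 98.0
```

Request:
carry_out([
  [-0.22,0.01,0,0.01,-1],
  [-0.44,0.02,0,0.02,-1],
  [-0.65,0.04,0,0.02,-1],
  [-0.733,0.043,0,0.02,-1],
])

```text
clock: 17.68
position: [0.4903, 0.1077, 0.3057]
ee_rot: [0.753, 0.658, -0.0, -0.0]
ft_force: [0.3, -0.5, -2.6]
grip_width: 0.094
grasp_force: 98.0
```

Request:
carry_out([
  [-0.22,0.01,0,0,-1],
  [-0.44,0.03,0,0,-1],
  [-0.62,0.045,0,0,-1],
  [-0.702,0.045,0,0,-1],
  [-0.702,0.045,0,0,-1],
  [-0.702,0.045,0,0,-1],
])

```text
clock: 18.42
position: [0.4833, 0.0064, 0.3061]
ee_rot: [0.752, 0.659, -0.0, -0.0]
ft_force: [-0.5, 0.2, -2.8]
grip_width: 0.096
grasp_force: 98.0
```

```bash
python3 - <<'E'
from h import *
np.set_printoptions(precision=4,suppress=True)
p,y,Rm,o=pose(); print(o["clock"],p,np.degrees(y),o["ft_force"])
c=camera("wrist"); save(c,"w7"); P,uv=cloud(c); T=(P-p)@Rm
img=c["img"].astype(int); g=(img[:,:,1]>img[:,:,0]+25)&(img[:,:,1]>img[:,:,2]+25); G=g[uv[:,1],uv[:,0]]
b=G&(abs(T[:,2]+.002)<.01)&(abs(T[:,1])<.03); q=T[b]
print("bar x",np.percentile(q[:,0],[1,99]),"y(x)",np.polyfit(q[:,0],q[:,1],1),"z(x)",np.polyfit(q[:,0],q[:,2],1))
b=G&(abs(T[:,2]-.073)<.008)&(abs(T[:,1])<.06); q=T[b]; print("block x",np.percentile(q[:,0],[1,99]),"y",np.percentile(q[:,1],[1,99]))
m=(~G)&(abs(P[:,2]-.240)<.0025)&(T[:,1]>.085)&(T[:,1]<.17)&(abs(T[:,0]+.03)<.03)
q=T[m]; print("prong",len(q),"x",np.percentile(q[:,0],[2,98]),np.polyfit(q[:,1],q[:,0],1))
b=(abs(P[:,2]-.250)<.002)&(T[:,1]>.1)&(T[:,1]<.3); q=T[b]; print("pan bar top",len(q),"y",np.percentile(q[:,1],[2,50,98]) if len(q) else 0)
E
```

```text
18.425 [0.4833 0.0064 0.3061] -7.491106961598596 [-0.4601  0.2184 -2.7652]
bar x [-0.0412  0.0254] y(x) [0.0013 0.0012] z(x) [ 0.0392 -0.0005]
block x [-0.0267  0.034 ] y [-0.0253  0.0279]
prong 2760 x [-0.037  -0.0247] [ 0.0031 -0.0307]
pan bar top 633 y [0.195  0.1972 0.2048]
```

View pics/w7.png

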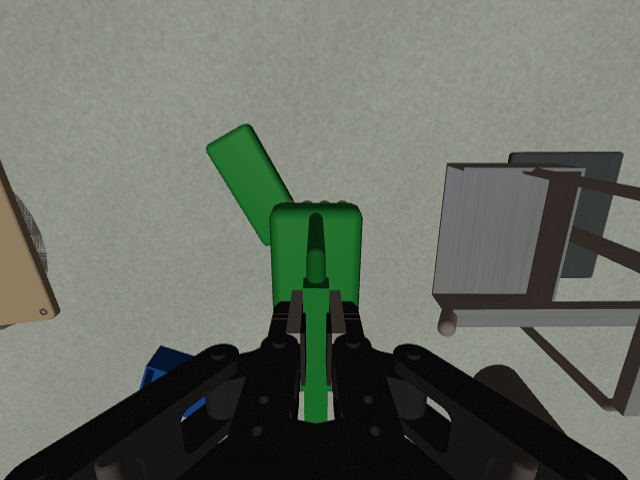

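The wrist view shows the brush bar held (column 316) and the prong at rows 308–327, tip at (447,320). The pan hangs behind, at the right. The alignment is within 2 mm, so I thread it.

Request:
carry_out([
  [-0.005,0.15,0.01,0,-1],
  [-0.01,0.35,0.02,0,-1],
  [-0.01,0.55,0.03,0,-1],
  [-0.01,0.75,0.04,0,-1],
  [-0.01,0.88,0.04,0,-1],
  [-0.01,0.9,0.04,0,-1],
  [-0.01,0.9,0.04,0,-1],
  [-0.01,0.9,0.04,0,-1],
])

```text
clock: 19.48
position: [0.6164, -0.014, 0.3004]
ee_rot: [0.752, 0.659, 0.0, -0.0]
ft_force: [0.3, 0.6, -2.6]
grip_width: 0.095
grasp_force: 98.0
```

Request:
carry_out([
  [0,0,0.08,0,-1],
  [0,0,0.18,0,-1],
  [0,0,0.26,0,-1],
  [0,0,0.31,0,-1],
  [0,0,0.325,0,-1],
  [0,0,0.325,0,-1],
  [0,0,0.325,0,-1],
])

```text
clock: 20.35
position: [0.6171, -0.0144, 0.2519]
ee_rot: [0.752, 0.659, 0.0, 0.0]
ft_force: [-0.3, 0.3, -2.9]
grip_width: 0.089
grasp_force: 98.0
```

```bash
python3 - <<'E'
from h import *
np.set_printoptions(precision=4,suppress=True)
p,y,Rm,o=pose(); print(o["clock"],p,np.degrees(y),o["ft_force"])
c=camera("side"); d=camera("wrist")
cv2.imwrite("pics/p8.png",np.hstack([cv2.resize(c["img"][80:300,260:540],None,fx=1.8,fy=1.8),cv2.resize(d["img"],(288,396))])[:,:,::-1])
E
```

```text
20.35 [ 0.6171 -0.0144  0.2519] -7.6025876553263165 [-0.3341  0.2692 -2.8899]
```

View pics/p8.png

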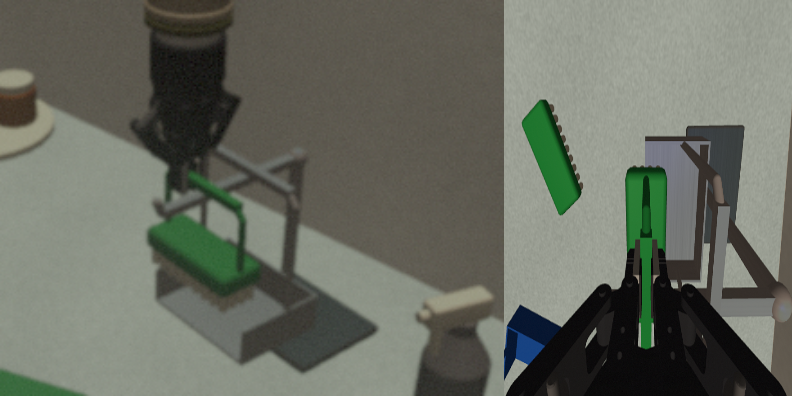

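The brush bar lies over the prong in front of the pan's bar (left pane: green bar from (195,175) to (240,210)). Lower the last few mm.

Request:
carry_out([
  [0,0,0.008,0,-1],
  [0,0,0.015,0,-1],
  [0,0,0.022,0,-1],
  [0,0,0.025,0,-1],
  [0,0,0.025,0,-1],
])

```text
clock: 21.08
position: [0.617, -0.0143, 0.2486]
ee_rot: [0.752, 0.659, 0.0, 0.0]
ft_force: [-4.0, 1.4, 6.5]
grip_width: 0.092
grasp_force: 99.2
```

Request:
carry_out([
  [0,0,-0.003,0,-0.9],
  [0,0,-0.003,0,-0.7],
  [0,0,-0.003,0,-0.5],
  [0,0,-0.003,0,-0.4],
  [0,0,-0.003,0,-0.4],
  [0,0,-0.003,0,-0.4],
  [0,0,-0.003,0,-0.4],
])

```text
clock: 21.95
position: [0.6169, -0.0144, 0.2482]
ee_rot: [0.752, 0.659, 0.0, -0.0]
ft_force: [0.1, 0.5, 0.7]
grip_width: 0.301
grasp_force: 0.0
```

Request:
carry_out([
  [0,0,-0.1,0,-0.4],
  [0,0,-0.25,0,-0.4],
  [0,0,-0.5,0,-0.4],
  [0,0,-0.8,0,-0.4],
  [0,0,-1,0,-0.4],
  [0,0,-1,0,-0.4],
  [0,0,-1,0,-0.4],
  [0,0,-1,0,-0.4],
])

```text
clock: 22.95
position: [0.6166, -0.0143, 0.3974]
ee_rot: [0.752, 0.659, -0.001, -0.0]
ft_force: [-0.0, -0.2, 0.0]
grip_width: 0.3
grasp_force: 0.0
```

```bash
python3 - <<'E'
from h import *
np.set_printoptions(precision=4,suppress=True)
p,y,Rm,o=pose(); print(o["clock"],p,o["ft_force"],o["grip_width"])
c=camera("side"); d=camera("wrist")
cv2.imwrite("pics/p9.png",np.hstack([cv2.resize(c["img"][80:300,260:540],None,fx=1.8,fy=1.8),cv2.resize(d["img"],(288,396))])[:,:,::-1])
E
```

```text
22.95 [ 0.6166 -0.0143  0.3974] [-0.002  -0.1549  0.0087] 0.3001704687258027
```

View pics/p9.png

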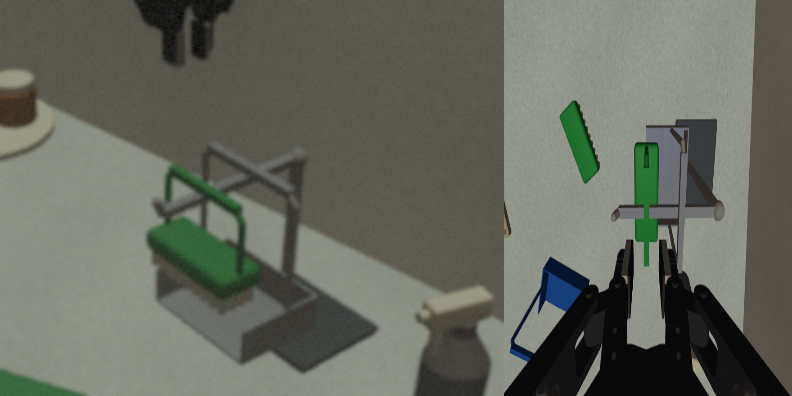

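The view shows both bars crossing the prong at mid-handle: the brush at (205,190) in front of the pan at (250,175). Both are level and the gripper is clear. I'll wait briefly, check that nothing moves, then hand in.

Request:
carry_out([
  [0,0,0,0,-0.4],
  [0,0,0,0,-0.4],
  [0,0,0,0,-0.4],
  [0,0,0,0,-0.4],
  [0,0,0,0,-0.4],
  [0,0,0,0,-0.4],
  [0,0,0,0,-0.4],
  [0,0,0,0,-0.4],
])

```text
clock: 24.05
position: [0.6169, -0.0144, 0.3982]
ee_rot: [0.752, 0.659, 0.0, -0.0]
ft_force: [-0.4, 0.6, -0.1]
grip_width: 0.3
grasp_force: 0.0
```

```bash
python3 - <<'E'
from h import *
a=cv2.imread("pics/p9.png")[:,:504]
c=camera("side"); b=cv2.resize(c["img"][80:300,260:540],None,fx=1.8,fy=1.8)[:,:,::-1]
g=lambda i:cv2.GaussianBlur(cv2.cvtColor(np.ascontiguousarray(i[120:370,120:400]),cv2.COLOR_BGR2GRAY).astype(np.float32),(0,0),2)
print("max change",abs(g(a)-g(b)).max(),"shift",cv2.phaseCorrelate(g(a),g(b)))
print(ticket.hand_in())
E
```

```text
max change 6.209694 shift ((-0.004436124579058287, 0.021772704535194976), 0.8515080712636311)
the job is handed in; nothing more can be done
None
```

The steel dustpan and then, nearer the tip, the bow-handled brush hang still on the prong by the middle of their handles; nothing else was touched, and the job was handed in at about 24 s with no verdict returned.

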